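Index the check-weight carousel to its pointer

TASK

Two weight carousels stand on the scale bench. On the one that carries the single large weight, pull the ring on top straight up out of its notch, turn the carousel one notch clockwise (seen from above) so that the large weight stands at the pointer fixed to the base, and let the ring spring fully down into the notch there. Leave the ring of the other carousel, which carries only small weights, down in its notch.

Things in the scene. Friction and masses are not known exactly. Their poses are not given: they have to be found in the camera images.
- main_ring_mid (a point): Centre of the upright flat steel pull ring (44 mm outside, 20 mm hole, 10 mm thick) on the vertical turning axis of the carousel with the large weight; 118 mm above the bench when down. z up; x in the ring's plane, towards the large weight; y through its thickness: pinch it from above across y. It turns with the carousel. Below it: a collar, top at 86 mm; 6 mm guide rods to 115 mm, 36 mm out at +x and -x.
- main_turn (a joint): That carousel's angle, rad: how far its large weight (38 mm across, top 110 mm above the bench, 62 mm from the axis) is anticlockwise, from above, of the pointer (upright steel plate on the fixed base, 46 mm high, 110 mm from the axis). 0 = at the pointer. Starts one notch off, about +1.05 (notches 60 deg apart). Turns freely with the ring up; stops at -1.3, 2.3.
- main_ring (a joint): How far that ring is pulled up, m: 0 = fully down in a notch (locked, about 3 deg of play). Its pins clear the notch from 0.012; 0.016 is good for turning; end stop 0.024. Spring pushes down with 4 N when down, 8 N at the stop; the ring weighs about 120 g. Let go within about 12 deg of a notch it drops in and centres itself.
- spare_ring_mid (a point): Centre of the like pull ring on the other carousel (a bystander of the same build, with three small weights only), 118 mm above the bench. On both, the round plate is 164 mm across, its top 32 mm above the bench; small weights reach 76 mm above the bench; all weights are held fast in their nests and the bases are bolted down.
Mind the look-alikes: they are no part of the job. What is shaped like the part that bears main_ring_mid but red is not meant.

How it is judged:
By the outcome, as a careful person would: the job done as asked, in the order asked, and still so for the second after the job is handed in, with the robot touching nothing.
It also fails if it takes over 35 s, if anything falls off the work surface, if the arm or the gripper's body presses on something with over 40 N, if the wrist force passes 120 N, or if a joint passes its speed limit or range.

ROBOT

A 6-joint arm with a two-finger parallel gripper is mounted at the origin on the work surface. World frame = base frame: x ahead of the robot, y to its left, z up, the work surface at z = 0. Lengths are in m, angles in rad, forces in N, time in s.
With the tool pointing down it reaches from about 0.35 to 0.725 m from the base axis. Payload 6 kg.
Tool frame: the origin (TCP) lies on the centre line of the jaws, within the pads' length; the fingertips stand 11 mm ahead of it and the grasp point (between the pads) lies 8 mm behind it; z points along the fingers, y is the line along which they close (so a half turn about z gives the same grasp; the last joint's range is limited). The gripper opens to 85 mm and grips with 20 to 120 N. Pads are 22 mm wide; open, the fingers measure 114 mm over their backs; the gripper's body (76 mm by 85 mm) begins 54 mm behind the grasp point. The pads swing forward as they close: fully open they stand 13 mm farther back than shut.
Start: joints at [-0.877, 0.04, 0.085, 0, -1.615, -0.334], TCP at [0.211, -0.562, 0.242] pointing down, gripper open.
Joint ranges: [-2.56, 2.56], [-1.29, 2.01], [-1.08, 1.49], [-3.29, 1.98], [-2.81, -0.18], [-2.99, 2.99]. Speed limits (rad/s): [2.57, 2.57, 3.01, 3.14, 3.14, 3.14].

INTERFACE

Orientations are given as a rotation vector (axis times angle).
In Python, from rig import arm gives the robot as it stands.
- The arm moves only by the shell command python3 -m creep 'ROWS'. ROWS is JSON, a list of rows, each an object with "gripper": the gripper command: -1 is shut, 1 is fully open, values between are in proportion; "linear": the shift along the tool's x, y, z in m, a list of three; "turn": the turn, a rotation vector about the tool's x, y, z in rad, a list of three. A call has 1 to 20 rows; each row is the pose to reach, as a shift and turn from the pose commanded when the call began, along the tool's axes at that moment; what a row does not reach only later rows make up. A row lasts 1/12 s, in which the tool goes at most 41.7 mm and 7.16 degrees, less where a joint would pass 70% of its speed; a pose out of reach is approached as far as the arm can. A call with a gripper value outside its range is refused whole. The fingers move at their own pace and stop on an object; the grip force is fixed at half the most. Time passes only in rows, so rows that repeat a pose let the fingers close. It gives the time, the measured TCP pose, the force, the opening and the grip force at its end, in the units of the state.
- arm.get_state(): the state, without advancing time (a new reading comes with each control period).
- arm.read_camera(name): name is "side" or "top"; returns the picture (420x560x3 uint8, red, green, blue); there is no depth.
- arm.camera_params(name): a dict with "camera_matrix" (3x3 intrinsics, pixels), "R" (3x3) and "t" (3): a world point X has camera coordinates R X + t. Camera axes: x right, y down, z forward; pixel columns grow to the right and rows downward; lengths in m; the calibration is good to about 2 mm. A picture is of the moment at which its call begins. camera_params takes no time and is no camera call.
- arm.hand_in(): hands the job in; it is judged then, once.
Trained networks look in the newest picture that a camera, given by its name, has taken for a name from the list of things; names that differ only in an ending like _2 or _b are one class to them, and where a whole thing is asked for, a point or a joint stands for the part that bears it (a point fixed in the world has none). Each returns a list of dicts, best first, with "conf" (0 to 1); they miss things now and then, are a little off and sometimes report something else, mostly with a low value. They report only what shows in the picture. A call takes as long as a camera call. They do not tell look-alikes from the thing itself.
- arm.outline_of(camera, name): "mask" (420x560 bool, what is visible of it) and "box" ([left, top, width, height] in pixels, round what is visible of it).
The state is a dict: "t": time; "joint_pos": joint angles; "dq": joint speeds; "joint_efforts": joint torques, N m; "tcp_pos": TCP position; "orientation": TCP orientation; "ft_force": force on the tool from outside, world axes, zero at the start; "wrist_torque": the same for the moment, N m; "width": finger opening in m; "gripper_force": force on a finger pad.
Only numpy, scipy, OpenCV 4.12 (cv2) and the standard library are available. Lean on these libraries where they do the work, as an engineer would, in place of code of your own. Each camera call takes 0.05 s, during which the arm holds its last target. There are 200 camera calls.

## Working session

There is one attempt and no reset: what is moved stays moved. The work goes in short steps, Python scripts to look and compute and a shell command to move; the robot and the scene stay as the last step left them, time stands still between calls to the robot, and variables do not carry over. Pictures are saved under pics/ and viewed, at most 10 in all, crops included, and the job is handed in when it is done.

```bash
mkdir -p pics; python3 - <<'E'
from rig import arm
import cv2,numpy as np
for c in("top","side"):
    im=arm.read_camera(c); cv2.imwrite(f"pics/{c}0.png",im[:,:,::-1])
    p=arm.camera_params(c); print(c,p)
    for n in("main_ring_mid","main_turn","spare_ring_mid"):
        for d in arm.outline_of(c,n):
            ys,xs=np.nonzero(d["mask"]); print(n,round(d["conf"],2),d["box"],xs.mean().round(1),ys.mean().round(1))
s=arm.get_state();print(s["tcp_pos"],s["orientation"],s["width"],s["t"])
E
```

```text
top {'camera_matrix': array([[510.73102084,   0.        , 288.47938287],
       [  0.        , 510.73102084, 210.79454747],
       [  0.        ,   0.        ,   1.        ]]), 'R': array([[ 0.01319752, -0.99990637, -0.00361667],
       [-0.9850793 , -0.01238095, -0.17165515],
       [ 0.1715943 ,  0.00582813, -0.98515046]]), 't': array([0.03243163, 0.45091433, 1.32818854])}
main_ring_mid 0.92 [225.2, 154.8, 27.0, 26.8] 236.4 168.9
main_ring_mid 0.88 [160.6, 270.1, 23.7, 26.9] 172.1 283.5
main_turn 0.61 [208.8, 141.8, 59.8, 64.4] 238.3 174.1
main_turn 0.57 [142.5, 254.5, 65.0, 59.6] 176.7 283.9
spare_ring_mid 0.86 [385.8, 182.6, 29.3, 18.0] 397.9 191.2
side {'camera_matrix': array([[406.46258863,   0.        , 281.47931469],
       [  0.        , 406.46258863, 209.20026977],
       [  0.        ,   0.        ,   1.        ]]), 'R': array([[ 0.82003135, -0.57231108, -0.00293471],
       [-0.30886643, -0.43822824, -0.84413123],
       [ 0.48181959,  0.6931205 , -0.53612858]]), 't': array([-0.33718017,  0.24084076,  0.61491857])}
main_ring_mid 0.94 [126.2, 160.8, 23.6, 33.7] 139.3 178.4
main_ring_mid 0.83 [272.6, 151.4, 31.1, 33.1] 287.7 169.9
main_turn 0.86 [125.6, 161.8, 54.0, 67.4] 152.2 197.5
main_turn 0.65 [252.8, 153.0, 68.6, 62.6] 289.9 190.1
spare_ring_mid 0.64 [395.8, 253.8, 40.0, 55.8] 417.4 281.8
[ 0.21126047 -0.56152105  0.24213319] [ 5.62107541e-01 -3.09083365e+00 -4.19303419e-04] 0.08550339944438265 0.4
```

View pics/top0.png

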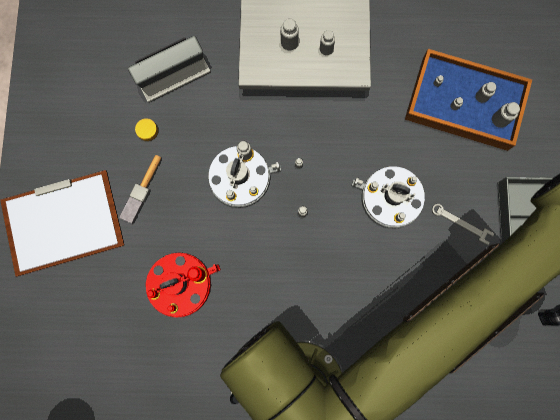

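View pics/side0.png

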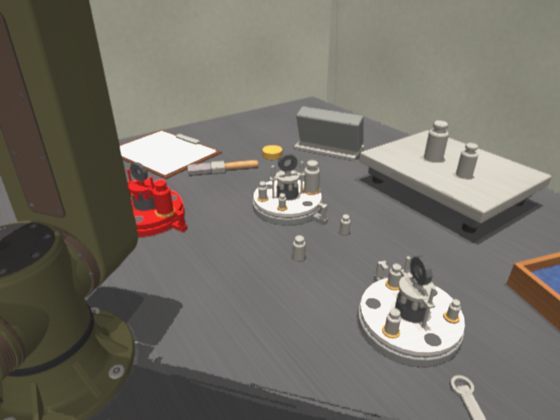

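The main carousel is the white one at top px (238,174): its large weight is at (243,149) and its pointer at (275,167). The red one at (178,285) is a look-alike, and the spare is at (395,195). Next I'll crop in closer.

```bash
python3 - <<'E'
import cv2,numpy as np
a=cv2.imread("pics/top0.png")[135:215,200:290];b=cv2.imread("pics/side0.png")[145:225,245:335]
f=lambda i:cv2.resize(i,None,fx=4.4,fy=4.4,interpolation=cv2.INTER_CUBIC)
cv2.imwrite("pics/crop.png",np.hstack([f(a),f(b)]))
E
```

```text
(no output)
```

View pics/crop.png

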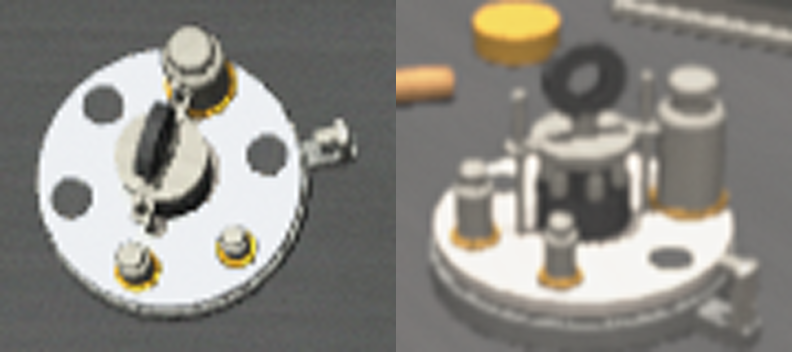

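The crop shows the dark ring at about top px (235,167) and side px (288,163). The large weight's top is at top px (244,144).

```bash
cat > h.py <<'E'
from rig import arm
import cv2,numpy as np
from scipy.spatial.transform import Rotation as Ro
def bp(c,u,v,z):
    p=arm.camera_params(c); d=p["R"].T@np.linalg.solve(p["camera_matrix"],[u,v,1]); o=-p["R"].T@p["t"]
    return (o+d*(z-o[2])/d[2])
E
python3 - <<'E'
from h import *
rt=bp("top",235.2,166.8,.118); rs=bp("side",288,163.2,.118); print(rt,rs)
a=cv2.imread("pics/top0.png")
m=(a.min(2)>190).astype(np.uint8);m[:,:200]=0;m[:,290:]=0;m[:130]=0;m[220:]=0
cs,_=cv2.findContours(m,0,2);c=max(cs,key=cv2.contourArea);h=cv2.convexHull(c)
e=cv2.fitEllipse(h);print(e);pc=bp("top",*e[0],.032);print("plate",pc)
w=bp("top",243.9,144.5,.11);wc=w;print("weight",w)
p=bp("top",278,166.5,.046);print("ptr",p)
for q in(w,p):
  d=q-pc;print(np.hypot(*d[:2]),np.degrees(np.arctan2(d[1],d[0])))
r1=bp("top",200+163/4.4,135+103/4.4,.13);r2=bp("top",200+148/4.4,135+176/4.4,.13);d=r1-r2;print("ringdir",np.degrees(np.arctan2(d[1],d[0])))
s=arm.get_state();R=Ro.from_rotvec(s["orientation"]).as_matrix();print(R.round(3));print(s["tcp_pos"])
E
```

```text
[0.54928441 0.17563934 0.118     ] [0.55247851 0.1755185  0.118     ]
((238.0312042236328, 174.99148559570312), (57.41447448730469, 59.73942565917969), 74.18482208251953)
plate [0.54899495 0.17706474 0.032     ]
weight [0.61129437 0.1558237  0.11      ]
ptr [0.57047114 0.0681396  0.046     ]
0.06582096468412424 -18.826858126327433
0.11102212695271729 -78.84635998704786
ringdir -9.538106104005953
[[-0.936 -0.352 -0.   ]
 [-0.352  0.936  0.   ]
 [ 0.     0.    -1.   ]]
[ 0.21126047 -0.56152105  0.24213319]
```

```bash
python3 -m creep '[{"gripper":1,"linear":[-0.577,0.571,0],"turn":[0,0,-2.454]},{"gripper":1,"linear":[-0.577,0.571,0],"turn":[0,0,-2.454]},{"gripper":1,"linear":[-0.577,0.571,0],"turn":[0,0,-2.454]},{"gripper":1,"linear":[-0.577,0.571,0],"turn":[0,0,-2.454]},{"gripper":1,"linear":[-0.577,0.571,0],"turn":[0,0,-2.454]},{"gripper":1,"linear":[-0.577,0.571,0],"turn":[0,0,-2.454]},{"gripper":1,"linear":[-0.577,0.571,0],"turn":[0,0,-2.454]},{"gripper":1,"linear":[-0.577,0.571,0],"turn":[0,0,-2.454]},{"gripper":1,"linear":[-0.577,0.571,0],"turn":[0,0,-2.454]},{"gripper":1,"linear":[-0.577,0.571,0],"turn":[0,0,-2.454]},{"gripper":1,"linear":[-0.577,0.571,0],"turn":[0,0,-2.454]},{"gripper":1,"linear":[-0.577,0.571,0],"turn":[0,0,-2.454]},{"gripper":1,"linear":[-0.577,0.571,0],"turn":[0,0,-2.454]},{"gripper":1,"linear":[-0.577,0.571,0],"turn":[0,0,-2.454]},{"gripper":1,"linear":[-0.577,0.571,0],"turn":[0,0,-2.454]},{"gripper":1,"linear":[-0.577,0.571,0],"turn":[0,0,-2.454]},{"gripper":1,"linear":[-0.577,0.571,0],"turn":[0,0,-2.454]},{"gripper":1,"linear":[-0.577,0.571,0],"turn":[0,0,-2.454]},{"gripper":1,"linear":[-0.577,0.571,0],"turn":[0,0,-2.454]},{"gripper":1,"linear":[-0.577,0.571,0],"turn":[0,0,-2.454]}]'
cat >> h.py <<'E'
def go(x,y,z,yaw):
    "tool-frame shift and turn to TCP x,y,z with tool-y at world yaw (deg)"
    s=arm.get_state();R=Ro.from_rotvec(s["orientation"]).as_matrix()
    a=np.radians(yaw);yy=np.array([np.cos(a),np.sin(a),0]);zz=np.array([0,0,-1.]);T=np.c_[np.cross(yy,zz),yy,zz]
    print("lin",(R.T@(np.array([x,y,z])-s["tcp_pos"])).round(4),"turn",Ro.from_matrix(R.T@T).as_rotvec().round(4),"t",s["t"],"q",np.round(s["joint_pos"],2))
E
python3 - <<'E'
from h import *
go(.5505,.176,.17,251.2)
cv2.imwrite("pics/s1.png",arm.read_camera("side")[:,:,::-1])
cv2.imwrite("pics/s1c.png",cv2.resize(cv2.imread("pics/s1.png")[90:230,210:370],None,fx=4,fy=4,interpolation=cv2.INTER_CUBIC))
E
```

```text
t: 2.07
tcp_pos: [0.551, 0.1798, 0.2409]
orientation: [3.101, -0.499, -0.002]
ft_force: [-0.6, -0.7, 0.0]
width: 0.0852
gripper_force: 0.0
lin [0.0009 0.0037 0.0709] turn [0.0007 0.0013 0.0089] t 2.0667 q [ 0.66 -0.01  0.03 -0.   -1.61  0.59]
```

View pics/s1c.png

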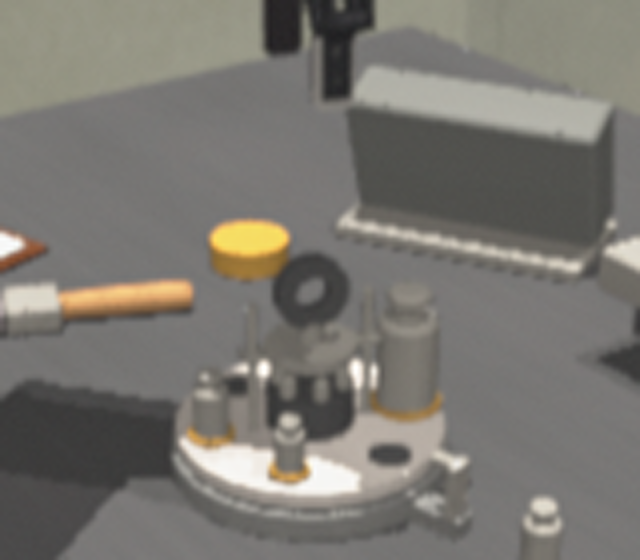

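The gripper hangs above the carousel and the ring is clear at crop px (310,290). I'll descend partway and check.

```bash
python3 -m creep '[{"gripper":1,"linear":[0,0,0.03],"turn":[0,0,0]},{"gripper":1,"linear":[0,0,0.057],"turn":[0,0,0]},{"gripper":1,"linear":[0,0,0.057],"turn":[0,0,0]},{"gripper":1,"linear":[0,0,0.057],"turn":[0,0,0]}]'
python3 - <<'E'
from h import *
go(.5505,.176,.118,251.2)
ims=[]
for c,(a,b,l,r) in(("side",(110,220,230,350)),("top",(120,230,180,300))):
    ims.append(cv2.resize(arm.read_camera(c)[a:b,l:r,::-1],(396,363),interpolation=cv2.INTER_CUBIC))
cv2.imwrite("pics/s2.png",np.hstack(ims))
E
```

```text
t: 2.45
tcp_pos: [0.5497, 0.1755, 0.1844]
orientation: [3.097, -0.512, -0.003]
ft_force: [-0.0, -0.4, 0.9]
width: 0.0853
gripper_force: 0.0
lin [ 0.0007 -0.0009  0.0664] turn [0.0027 0.0016 0.0002] t 2.45 q [ 0.66 -0.02 -0.08  0.   -1.51  0.59]
```

View pics/s2.png

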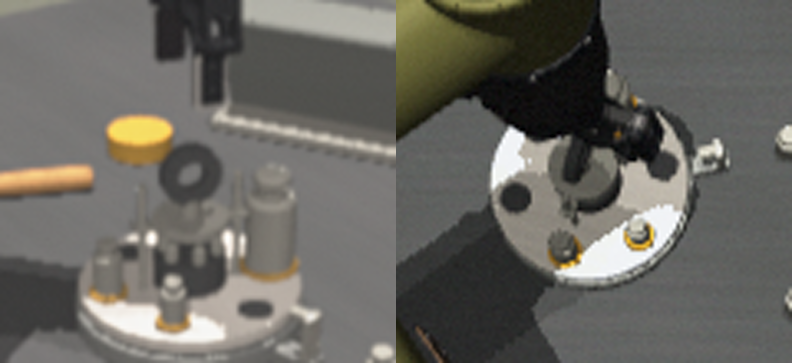

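```bash
python3 -m creep '[{"gripper":1,"linear":[0,0,0.03],"turn":[0,0,0]},{"gripper":1,"linear":[0,0,0.05],"turn":[0,0,0]},{"gripper":1,"linear":[0,0,0.065],"turn":[0,0,0]},{"gripper":0,"linear":[0,0,0.065],"turn":[0,0,0]},{"gripper":-0.5,"linear":[0,0,0.065],"turn":[0,0,0]},{"gripper":-0.5,"linear":[0,0,0.065],"turn":[0,0,0]},{"gripper":-0.5,"linear":[0,0,0.065],"turn":[0,0,0]},{"gripper":-0.5,"linear":[0,0,0.065],"turn":[0,0,0]}]'
python3 - <<'E'
from h import *
ims=[]
for c,(a,b,l,r) in(("side",(110,220,230,350)),("top",(120,230,180,300))):
    ims.append(cv2.resize(arm.read_camera(c)[a:b,l:r,::-1],(396,363),interpolation=cv2.INTER_CUBIC))
cv2.imwrite("pics/s3.png",np.hstack(ims))
E
```

```text
t: 3.22
tcp_pos: [0.5509, 0.1764, 0.1221]
orientation: [-3.098, 0.512, -0.003]
ft_force: [0.8, 0.5, 0.2]
width: 0.0257
gripper_force: 0.0
```

View pics/s3.png

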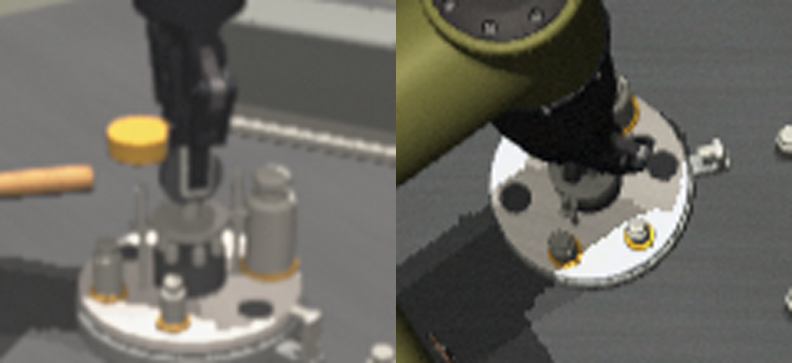

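The fingers straddle the ring, centred on it (side crop px (193,180)). I'll lower 3 mm and close.

```bash
python3 -m creep '[{"gripper":-0.5,"linear":[0,0,0.003],"turn":[0,0,0]},{"gripper":-1,"linear":[0,0,0.003],"turn":[0,0,0]},{"gripper":-1,"linear":[0,0,0.003],"turn":[0,0,0]},{"gripper":-1,"linear":[0,0,0.003],"turn":[0,0,0]},{"gripper":-1,"linear":[0,0,0.003],"turn":[0,0,0]},{"gripper":-1,"linear":[0,0,0.003],"turn":[0,0,0]},{"gripper":-1,"linear":[0,0,0.003],"turn":[0,0,0]}]'
python3 - <<'E'
from h import *
s=arm.get_state();print(s["tcp_pos"],s["wrist_torque"])
E
```

```text
t: 3.9
tcp_pos: [0.5505, 0.177, 0.1171]
orientation: [-3.098, 0.511, -0.0]
ft_force: [1.7, 6.1, -2.2]
width: 0.0095
gripper_force: 59.4
[0.55046378 0.17704768 0.11705194] [ 1.33512693 -0.54010581 -0.01643659]
```

```bash
python3 -m creep '[{"gripper":-1,"linear":[0,0,-0.004],"turn":[0,0,0]},{"gripper":-1,"linear":[0,0,-0.009],"turn":[0,0,0]},{"gripper":-1,"linear":[0,0,-0.014],"turn":[0,0,0]},{"gripper":-1,"linear":[0,0,-0.017],"turn":[0,0,0]},{"gripper":-1,"linear":[0,0,-0.017],"turn":[0,0,0]},{"gripper":-1,"linear":[0,0,-0.017],"turn":[0,0,0]},{"gripper":-1,"linear":[0,0,-0.017],"turn":[0,0,0]}]'
python3 - <<'E'
from h import *
cv2.imwrite("pics/s4.png",cv2.resize(arm.read_camera("side")[110:220,230:350,::-1],(480,440),interpolation=cv2.INTER_CUBIC))
go(.5505,.177,.134,251.2)
E
```

```text
t: 4.48
tcp_pos: [0.5504, 0.1771, 0.1326]
orientation: [-3.098, 0.512, 0.001]
ft_force: [6.2, 4.9, -8.0]
width: 0.0092
gripper_force: 58.5
lin [ 0.0002  0.     -0.0015] turn [-0.0013  0.001   0.0006] t 4.5333 q [ 0.66 -0.   -0.16 -0.   -1.42  0.59]
```

View pics/s4.png

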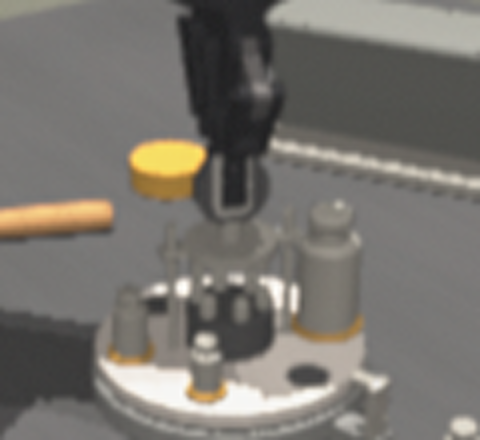

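The ring is up about 15.5 mm with the collar and pins lifted. Next I turn it 60° clockwise, which is + about tool z.

```bash
python3 -m creep '[{"gripper":-1,"linear":[0,0,-0.001],"turn":[0,0,0.04]},{"gripper":-1,"linear":[0,0,-0.001],"turn":[0,0,0.11]},{"gripper":-1,"linear":[0,0,-0.001],"turn":[0,0,0.19]},{"gripper":-1,"linear":[0,0,-0.001],"turn":[0,0,0.27]},{"gripper":-1,"linear":[0,0,-0.001],"turn":[0,0,0.35]},{"gripper":-1,"linear":[0,0,-0.001],"turn":[0,0,0.43]},{"gripper":-1,"linear":[0,0,-0.001],"turn":[0,0,0.51]},{"gripper":-1,"linear":[0,0,-0.001],"turn":[0,0,0.59]},{"gripper":-1,"linear":[0,0,-0.001],"turn":[0,0,0.67]},{"gripper":-1,"linear":[0,0,-0.001],"turn":[0,0,0.75]},{"gripper":-1,"linear":[0,0,-0.001],"turn":[0,0,0.83]},{"gripper":-1,"linear":[0,0,-0.001],"turn":[0,0,0.91]},{"gripper":-1,"linear":[0,0,-0.001],"turn":[0,0,0.98]},{"gripper":-1,"linear":[0,0,-0.001],"turn":[0,0,1.03]},{"gripper":-1,"linear":[0,0,-0.001],"turn":[0,0,1.047]},{"gripper":-1,"linear":[0,0,-0.001],"turn":[0,0,1.047]},{"gripper":-1,"linear":[0,0,-0.001],"turn":[0,0,1.047]},{"gripper":-1,"linear":[0,0,-0.001],"turn":[0,0,1.047]}]'
python3 - <<'E'
from h import *
ims=[]
for c,(a,b,l,r) in(("side",(110,220,230,350)),("top",(120,230,180,300))):
    ims.append(cv2.resize(arm.read_camera(c)[a:b,l:r,::-1],(396,363),interpolation=cv2.INTER_CUBIC))
cv2.imwrite("pics/s5.png",np.hstack(ims))
go(.5505,.177,.118,191.2)
E
```

```text
t: 6.03
tcp_pos: [0.5518, 0.1784, 0.1343]
orientation: [-2.425, 1.989, 0.0]
ft_force: [11.8, 8.7, -8.2]
width: 0.0091
gripper_force: 58.7
lin [0.0012 0.0016 0.0163] turn [-0.0043  0.0037  0.0014] t 6.1333 q [ 0.66 -0.   -0.15 -0.   -1.41 -0.46]
```

View pics/s5.png

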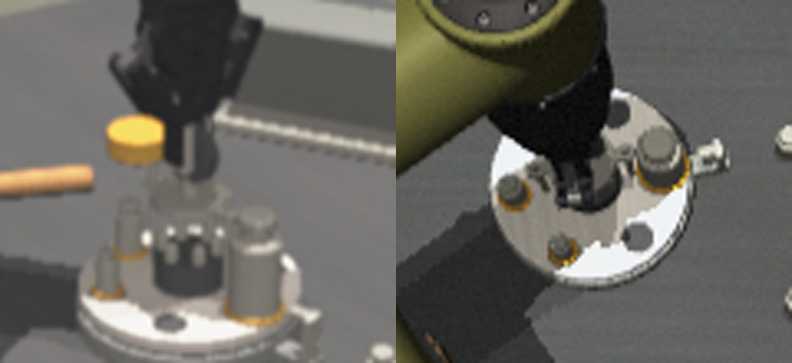

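The large weight now stands at the pointer (top crop px (660,155), pointer (710,155)). I'll lower, release and withdraw.

```bash
python3 -m creep '[{"gripper":-1,"linear":[0,0,0.005],"turn":[0,0,0]},{"gripper":-1,"linear":[0,0,0.010],"turn":[0,0,0]},{"gripper":-1,"linear":[0,0,0.015],"turn":[0,0,0]},{"gripper":-1,"linear":[0,0,0.0165],"turn":[0,0,0]},{"gripper":-1,"linear":[0,0,0.0165],"turn":[0,0,0]},{"gripper":-1,"linear":[0,0,0.0165],"turn":[0,0,0]},{"gripper":-0.3,"linear":[0,0,0.0165],"turn":[0,0,0]},{"gripper":0,"linear":[0,0,0.0165],"turn":[0,0,0]},{"gripper":0,"linear":[0,0,0.0165],"turn":[0,0,0]},{"gripper":0,"linear":[0,0,0.0165],"turn":[0,0,0]},{"gripper":0,"linear":[0,0,0.0165],"turn":[0,0,0]},{"gripper":0,"linear":[0,0,0.0165],"turn":[0,0,0]}]'
python3 -m creep '[{"gripper":0,"linear":[0,0,-0.02],"turn":[0,0,0]},{"gripper":0,"linear":[0,0,-0.05],"turn":[0,0,0]},{"gripper":0,"linear":[0,0,-0.08],"turn":[0,0,0]},{"gripper":0,"linear":[0,0,-0.11],"turn":[0,0,0]},{"gripper":0,"linear":[0,0,-0.11],"turn":[0,0,0]},{"gripper":0,"linear":[0,0,-0.11],"turn":[0,0,0]},{"gripper":0,"linear":[0,0,-0.11],"turn":[0,0,0]}]'
python3 - <<'E'
from h import *
ims=[]
for c,(a,b,l,r) in(("side",(110,220,230,350)),("top",(120,230,180,300))):
    ims.append(cv2.resize(arm.read_camera(c)[a:b,l:r,::-1],(396,363),interpolation=cv2.INTER_CUBIC))
cv2.imwrite("pics/s6.png",np.hstack(ims))
E
```

```text
t: 7.13
tcp_pos: [0.5502, 0.1758, 0.1188]
orientation: [2.428, -1.994, -0.0]
ft_force: [0.2, 0.1, 0.5]
width: 0.0424
gripper_force: 0.0
t: 7.72
tcp_pos: [0.55, 0.1761, 0.2282]
orientation: [2.428, -1.993, -0.001]
ft_force: [0.2, 0.0, -2.1]
width: 0.0428
gripper_force: 0.0
```

View pics/s6.png

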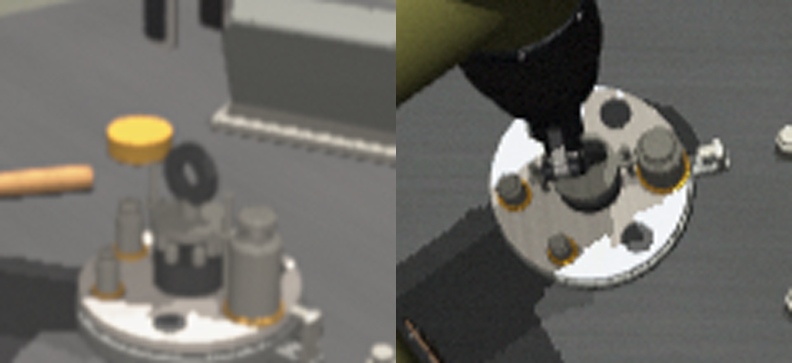

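The ring centre is at side crop px (190,172), the same as before the lift, so it is fully down. The weight is at the pointer and the gripper is clear.

```bash
python3 -c "
from rig import arm
print(arm.hand_in())"
```

```text
the job is handed in; nothing more can be done
None
```

I turned the main carousel one notch clockwise so its large weight stands at the pointer. Its ring looks fully down in the notch there, the spare carousel was not touched, and the job is handed in at about 8 s of the 35 s limit.

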